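Contact-test a battery pack in the press fixture

ROBOT

A 6-joint arm with a two-finger parallel gripper is mounted at the origin on the work surface. World frame = base frame: x ahead of the robot, y to its left, z up, the work surface at z = 0. Lengths are in mm, angles in rad, forces in N, time in s.
With the tool pointing down it reaches from about 400 to 925 mm from the base axis. Payload 12.5 kg.
Tool frame: the origin (TCP) lies at the very end of the fingers, on their centre line; the grasp point (between the pads) lies 19 mm behind it; z points along the fingers, y is the line along which they close (so a half turn about z gives the same grasp; the last joint's range is limited). The gripper opens to 95 mm and grips with 3 to 60 N. Pads are 20 mm wide; open, the fingers measure 119 mm over their backs; the gripper's body (75 mm by 180 mm) begins 59 mm behind the grasp point.
Start: joints at [0.995, 0.491, 1.559, -0, 1.092, -0.106], TCP at [282.93, 557.313, 214.661] pointing down, gripper open.
Joint ranges: [-3.1, 3.1], [-0.84, 2.19], [0.05, 2.79], [-1.13, 4.28], [0.06, 2.93], [-2.69, 2.69]. Speed limits (rad/s): [2.22, 2.22, 2.79, 3.14, 3.14, 3.14].

INTERFACE

Orientations are given as [roll, pitch, yaw] about the fixed x, y, z axes, in that order (R = Rz(yaw) Ry(pitch) Rx(roll)).
In Python, from cell import state, imaging, env, spot_in, mark_of gives the robot as it stands. The module is installed in compiled form; this text tells all that it offers.
- The arm moves only by the tool step_arm, never from a script. Its argument "increments" is a list of rows, each an object with "slide": the shift along the tool's x, y, z in m, a list of three; "roll": the turn about the tool's z in rad. A call has 1 to 5 rows; each row is the pose to reach, as a shift and turn from the pose commanded when the call began, along the tool's axes at that moment; what a row does not reach only later rows make up. A row lasts 1/8 s, in which the tool goes at most 62.5 mm and 10.7 degrees, less where a joint would pass 70% of its speed; a pose out of reach is approached as far as the arm can. A call with a gripper value outside its range is refused whole. "fingers" is the opening, from 0 (shut) to 1 (fully open), set as the call begins (left out, the last holds). The fingers move at their own pace and stop on an object; the grip force is fixed at half the most. Time passes only in rows, so rows that repeat a pose let the fingers close. It gives the time, the measured TCP pose, the force, the opening and the grip force at its end, in the units of the state.
- state(): the state, without advancing time (a new reading comes with each control period).
- imaging.read_camera(name): name is "side" or "top" or "wrist"; returns a dict with "color" (480x640x3 uint8, red, green, blue), "z_map" (480x640 float32, mm along the optical axis (not along the pixel's ray), 0 where there is no reading), "intrinsics" (3x3 intrinsics, pixels), "camera_from_world" (4x4, takes a point from world to camera coordinates). Camera axes: x right, y up, looking along -z (the intrinsics and any distortion apply to the point x, -y, -z); pixel columns grow to the right and rows downward; lengths in mm; the calibration is good to about 2 mm. A picture is of the moment at which its call begins.
- env.job_done(): hands the job in; it is judged then, once.
Trained networks look in the newest picture that a camera, given by its name, has taken for a name from the list of things; names that differ only in an ending like _2 or _b are one class to them, and where a whole thing is asked for, a point or a joint stands for the part that bears it (a point fixed in the world has none). Each returns a list of dicts, best first, with "confidence" (0 to 1); they miss things now and then, are a little off and sometimes report something else, mostly with a low value. They report only what shows in the picture. A call takes as long as a camera call. They do not tell look-alikes from the thing itself.
- spot_in(camera, target): "bbox" ([left, top, right, bottom] in pixels, round what is visible of it).
- mark_of(camera, target): "uv" ([column, row] in pixels: a listed point, or the origin of a listed thing).
The state is a dict: "t": time; "joints": joint angles; "qvel": joint speeds; "tau": joint torques, N m; "eef_pos": TCP position; "tcp_rot": TCP orientation; "ft_force": force on the tool from outside, world axes, zero at the start; "moment": the same for the moment, N m; "opening": opening from 0.0 (shut) to 1.0 (fully open); "grip_force": force on a finger pad.
Only numpy, scipy, OpenCV 4.12 (cv2) and the standard library are available. Lean on these libraries where they do the work, as an engineer would, in place of code of your own. Each camera call takes 0.05 s, during which the arm holds its last target. There are 200 camera calls.

TASK

Push the battery pack in the test fixture's channel fully home against the back stop. Then press the fixture's red plunger knob down through its soft first stop to the firm second stop, hold it there for a second without leaning on it harder than about 20 N (more crushes the pack's contacts), and let the plunger rise fully again, with the pack still home. Leave the spare pack, the screwdriver and the parts bin where they are.

Things in the scene. Friction and masses are not known exactly. Their poses are not given: they have to be found in the camera images.
- fixture: Test fixture fixed to the bench, turned by up to 17 degrees. Origin: on the bench, on the centre line of its channel; x points into the channel (away from the robot at yaw 0), z up. Bed with slick white liner, x -140 to +120 mm, 100 mm wide, top 20 mm above the bench. Two steel guides, inner faces at y = +-37 mm, tops 38 mm above the bench, x -140 to +85 mm.
- stop (a point): Point on the steel back stop's upright face, at x = 85, y = 0, z = 50 mm in the fixture's frame; axes as the fixture's. The stop is 80 mm wide, its top 60 mm above the bench. The pack's far end must meet this face.
- bush (a point): Centre of the top of the dark bush that guides the plunger's rod, x = 50, y = 0, z = 187 mm in the fixture's frame. It sits on a blue arm (x 25 to 120 mm, 36 mm wide, 140 to 175 mm above the bench) carried by a blue column behind the stop (x 95 to 119 mm, 36 mm wide, 185 mm high). A white nose 16 mm across hangs below the arm and moves with the plunger.
- plunger: Red round plunger knob, 42 mm across, 22 mm thick, flat top 38 mm across, on a steel rod; slides straight down. Origin: centre of its top face, at x = 50, y = 0, z = 252 mm in the fixture's frame when fully up; axes as the fixture's. A light spring (2 to 4 N) brings it back up. After 10 to 24 mm of travel (the nose's screw setting differs every time: feel it) the nose lands on the pack.
- knob_top (a point): Where to press: centre of the knob's top face, same point as the plunger's origin. When the nose lands on the pack (soft first stop) the force on the knob steps up to 6 to 9 N, then grows 0.5 N per mm. 5 mm lower is the firm second stop: 12 to 14 N, then 4 N more per mm; held properly there it reads 15 to 20 N. 4 mm past it all is solid. No pack home, no such stops.
- pack: Black tool battery pack with red button, loose in the channel, 0.4 to 0.85 kg. 120 long (x) x 70 wide x 42 mm tall, plus a deck on top 80 x 50 mm, 56 mm above the underside. Origin: centre of its underside; x towards the back stop. Push its near end (red button), a flat upright face at x = -60 mm. It starts 25 to 60 mm short of home; home, its origin is at x = +25 mm in the fixture's frame.
- spare_pack: A second pack like the first, lying on the bench to the left of the fixture; to be left alone. Origin: centre of its underside.
- screwdriver: Screwdriver with orange handle, 180 mm long, lying on the bench to the right of the fixture; to be left alone. Origin: underside, x along its length.
- bin: Blue open bin of red latch parts, 110 x 80 x 45 mm, on the bench right of the screwdriver; to be left alone. Origin: centre of its underside.
Not all that is in view belongs to the job. Leave any orange or pink look-alike of the pack alone.

How it is judged:
By the outcome, as a careful person would: the job done as asked, in the order asked, and still so for the second after the job is handed in, with the robot touching nothing.
It also fails if it takes over 58 s, if anything falls off the work surface, if the arm or the gripper's body presses on something with over 40 N, if the wrist force passes 120 N, or if a joint passes its speed limit or range.

## Working session

There is one attempt and no reset: what is moved stays moved. The work goes in short steps, Python scripts to look and compute and a tool call to move; the robot and the scene stay as the last step left them, time stands still between calls to the robot, and variables do not carry over. Pictures are saved under pics/ and viewed, at most 10 in all, crops included, and the job is handed in when it is done.

Besides the shell and the picture viewer there is one more tool, called after ">>>" as name([rows], argument=value, ...), one row to a line, values as JSON. step_arm: Moves the arm, as the interface text tells. Its arguments: {"type":"object","properties":{"increments":{"type":"array"},"fingers":{"type":"number"}},"required":["increments"]}

```bash
mkdir -p pics; cat > h.py <<'E'
import numpy as np, cv2
from cell import state, imaging, env, spot_in, mark_of
def world(c,uv,z=None,r=2):
    K=np.array(c["intrinsics"]);T=np.array(c["camera_from_world"]);u,v=uv
    d=np.array([(u-K[0,2])/K[0,0],-(v-K[1,2])/K[1,1],-1.])
    R=T[:3,:3];t=T[:3,3];o=-R.T@t;w=R.T@d
    if z is not None: s=(z-o[2])/w[2]
    else:
        p=c["z_map"][int(v)-r:int(v)+r+1,int(u)-r:int(u)+r+1];s=np.median(p[p>0])
    return o+s*w
def save(c,n): cv2.imwrite(f"pics/{n}.png",c["color"][:,:,::-1])
E
python3 - <<'E'
from h import *
np.set_printoptions(precision=1,suppress=True)
C={}
for n in("top","side"):
    c=imaging.read_camera(n);C[n]=c;save(c,n+"0")
    for t in["stop","bush","knob_top","pack","fixture","spare_pack","screwdriver","bin"]:
        for m in mark_of(n,t)[:3]:
            print(n,t,round(m["confidence"],2),np.array(m["uv"]),world(c,m["uv"]))
s=state();print(s)
cv2.imwrite("pics/both.png",cv2.resize(np.vstack([C["top"]["color"],C["side"]["color"]])[:,:,::-1],(400,600))) 
E
```

```text
top stop 0.76 [332.5 226.7] [627.2 -16.3 251.7]
top bush 0.93 [335. 237.] [610.5 -19.8 251.8]
top bush 0.53 [333.5 229.3] [622.9 -17.8 252. ]
top knob_top 0.64 [335.7 230.1] [621.5 -21.3 251.8]
top pack 0.86 [433.9 352.9] [ 409.4 -202.1   56.8]
top pack 0.58 [341.2 284.1] [542.5 -31.8  75.7]
top pack 0.56 [343.1 156.1] [793.9 -44.3  55.7]
top spare_pack 0.97 [252.  301.5] [514.9 139.3  55.1]
top screwdriver 0.93 [397.2 259.5] [ 590.  -145.3   22.7]
top bin 0.6 [442.4 260.7] [ 585.7 -236.    13.2]
side stop 0.61 [356.6 272. ] [657.7 -13.7  47.6]
side stop 0.24 [344.6 232.9] [627.5 -28.9 186.7]
side bush 0.74 [343.8 231.1] [626.4 -27.8 190. ]
side knob_top 0.84 [341.7 202.5] [622.8 -22.7 252.3]
side knob_top 0.59 [356.8 273.3] [657.7 -15.3  45.9]
side pack 0.96 [302.3 300.5] [549.5 -62.8  71.8]
side pack 0.74 [440.3 285.6] [789.6 -76.5  49.6]
side pack 0.71 [232.7 418.7] [ 408.  -225.9   54.7]
side fixture 0.88 [310.8 303.8] [563.2 -65.1  59.7]
side spare_pack 0.62 [264.8 233.7] [516.2 114.5  41.5]
side screwdriver 0.78 [339.5 358.1] [ 589.9 -154.4   22.7]
side screwdriver 0.33 [354.9 413. ] [ 590.2 -246.6   17.4]
side bin 0.95 [353.4 413.2] [ 587.9 -246.3   17.2]
{'t': 0.9, 'joints': array([ 1. ,  0.5,  1.6,  0. ,  1.1, -0.1]), 'qvel': array([ 0., -0.,  0.,  0., -0., -0.]), 'tau': array([ -0. , -61.2, -25.8,   0.1,   0. ,   0. ]), 'eef_pos': array([282.9, 557.3, 214.7]), 'tcp_rot': array([3.1, 0. , 2.7]), 'ft_force': array([-0.4,  0.5, -0.6]), 'moment': array([0.1, 0. , 0. ]), 'grip_force': 0.0, 'opening': 0.9983278051036207}
```

View pictures.

View pics/top0.png

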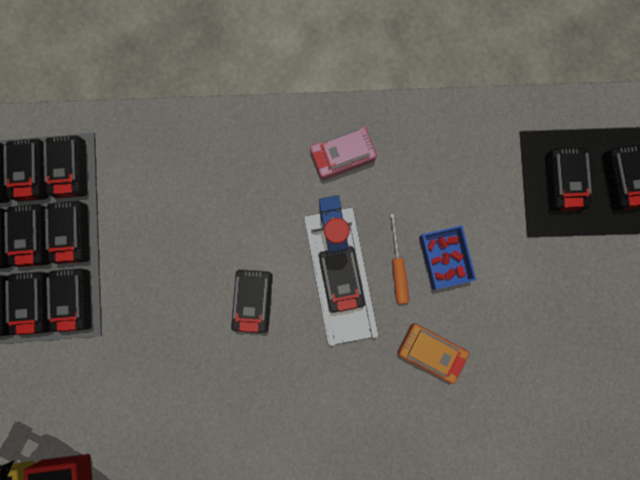

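View pics/side0.png

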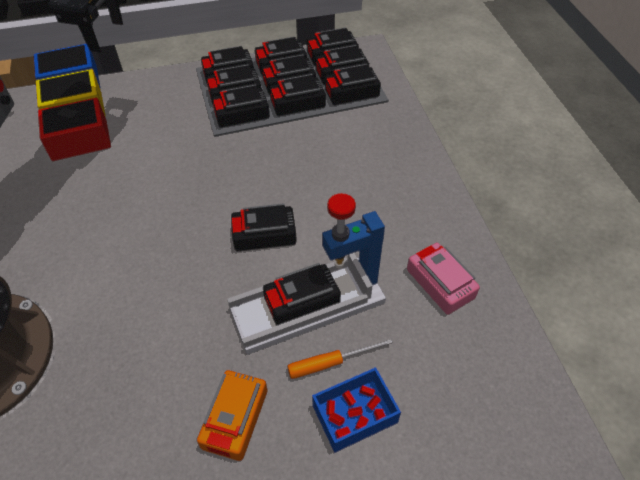

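```bash
cat >> h.py <<'E'
def cloud(c):
    K=np.array(c["intrinsics"]);T=np.array(c["camera_from_world"]);z=c["z_map"]
    v,u=np.mgrid[:480,:640]
    P=np.stack([(u-K[0,2])/K[0,0]*z,-(v-K[1,2])/K[1,1]*z,-z],-1)
    W=(P-T[:3,3])@T[:3,:3]; W[z<=0]=np.nan
    return W
E
python3 - <<'E'
from h import *
np.set_printoptions(precision=1,suppress=True)
for n in("top","side"):
    c=imaging.read_camera(n);W=cloud(c);x,y,z=W[...,0],W[...,1],W[...,2]
    box=(x>380)&(x<760)&(y>-115)&(y<85)
    b=box&(z>13)&(z<300)
    num,l,st,ce=cv2.connectedComponentsWithStats(b.astype(np.uint8))
    l=(l==1+np.argmax(st[1:,4]))
    p=W[l&(z<45)][:,:2].astype(np.float32)
    r=cv2.minAreaRect(p);print(n,"bed rect",r)
    col=c["color"].astype(int);red=(col[...,0]>110)&(col[...,1]<80)&(col[...,2]<80)
    k=box&(z>235)&(z<265);q=W[k&red&(z>247)]
    if len(q): print("knob",len(q),q.mean(0),cv2.minEnclosingCircle(q[:,:2].astype(np.float32)),np.median(q[:,2]))
    # pack top deck
    d=box&(z>70)&(z<82);q=W[d]
    if len(q): print("deck",cv2.minAreaRect(q[:,:2].astype(np.float32)))
    d=box&(z>58)&(z<68);q=W[d]
    if len(q): print("body",cv2.minAreaRect(q[:,:2].astype(np.float32)),q[:,0].min())
    d=red&box&(z>25)&(z<82);q=W[d];print("button",len(q),np.nanmin(q,0),np.nanmax(q,0),q.mean(0))
E
```

```text
top bed rect ((563.0333251953125, -32.1988525390625), (259.8898010253906, 100.14122009277344), 9.132063865661621)
knob 490 [621.8 -22.2 251.8] ((621.916259765625, -22.382051467895508), 20.35073471069336) 251.7830894869221
deck ((591.649169921875, -26.561031341552734), (156.40533447265625, 59.76545333862305), 9.32834243774414)
body ((585.7080078125, -25.15961456298828), (186.90341186523438, 79.250244140625), 6.561514377593994) 490.8551674054852
button 268 [495.9 -62.7  57.2] [532.5 -13.8  81.6] [510.5 -39.6  67.3]
side bed rect ((562.66259765625, -33.62913513183594), (259.6766052246094, 100.38546752929688), 9.300752639770508)
knob 473 [621.6 -24.2 252. ] ((621.4033203125, -23.356491088867188), 21.631797790527344) 252.08041709251768
deck ((601.8846435546875, -24.671234130859375), (177.17373657226562, 63.214073181152344), 9.447822570800781)
body ((592.4268798828125, -30.5369873046875), (197.11248779296875, 77.42718505859375), 9.813140869140625) 491.7459943005492
button 296 [494.6 -64.3  37.8] [759.9  -2.5  79.5] [512.4 -40.1  67.5]
```

```bash
cat >> h.py <<'E'
from scipy.spatial.transform import Rotation as Ro
YAW=0.161; EX=np.array([np.cos(YAW),np.sin(YAW)]); O=np.array([572.8,-31.2])
def fx(s,y=0): return O+s*EX+y*np.array([-EX[1],EX[0]])
def go(x,y,z):
    s=state();R=Ro.from_euler("xyz",s["tcp_rot"])
    d=R.inv().apply(np.array([x,y,z])-s["eef_pos"])/1000
    t=Ro.from_euler("xyz",[np.pi,0,YAW+np.pi]); e=(R.inv()*t).as_rotvec()
    print("slide",d.round(4),"rotvec",e.round(4),"pos",s["eef_pos"].round(1),"f",s["ft_force"].round(2),"t",s["t"])
E
python3 -c "
from h import *
print(state()['tcp_rot']);p=fx(-105);go(*p,215);go(*p,36);print(fx(-105),fx(50))"
```

```text
[3.14150472e+00 2.74955635e-05 2.67179531e+00]
slide [-4.401e-01 -4.554e-01 -4.000e-04] rotvec [ 1.000e-04  1.000e-04 -6.308e-01] pos [282.9 557.3 214.7] f [-0.07  0.55  0.42] t 1.0
slide [-0.4401 -0.4555  0.1786] rotvec [ 1.000e-04  1.000e-04 -6.308e-01] pos [282.9 557.3 214.7] f [-0.07  0.55  0.42] t 1.0
[469.15791548 -48.03206218] [622.15337358 -23.1847323 ]
```

```bash
python3 - <<'E'
import cv2
a=cv2.imread("pics/side0.png")[180:380,200:420]
cv2.imwrite("pics/crop.png",cv2.resize(a,None,fx=3,fy=3,interpolation=cv2.INTER_CUBIC))
E
```

```text
(no output)
```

View pics/crop.png

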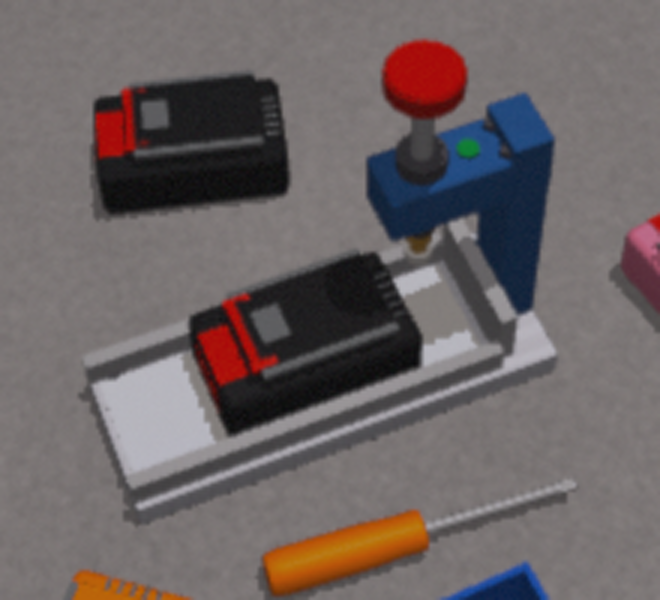

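Candidates for the pack, as top/side pixels: black in the channel (341,284)/(302,300), black spare (252,301)/(264,228), orange (433,353)/(232,415), pink (343,153)/(443,277), plus the tray packs. I chose the black one in the channel. The crop shows it there with its red button at the near end and a gap to the back stop, and the red knob is at side (341,205).

>>> step_arm([
  {"slide": [-0.044,-0.0455,0],"roll": -0.12},
  {"slide": [-0.088,-0.091,0],"roll": -0.24},
  {"slide": [-0.132,-0.1365,0],"roll": -0.36},
  {"slide": [-0.176,-0.182,0],"roll": -0.48},
  {"slide": [-0.22,-0.2275,0],"roll": -0.631},
], fingers=0)

```text
t: 1.62
eef_pos: [374.9, 258.6, 214.9]
tcp_rot: [3.141, 0.001, -2.98]
ft_force: [1.2, -0.5, 0.6]
opening: 0.527
grip_force: 0.0
```

```bash
python3 -c "
from h import *
go(*fx(-105),215)"
```

```text
slide [-4.370e-02 -3.178e-01 -1.000e-04] rotvec [0.0002 0.0009 0.0006] pos [374.9 258.6 214.9] f [ 1.23 -0.46  0.61] t 1.625
```

>>> step_arm([
  {"slide": [-0.0085,-0.061,0]},
  {"slide": [-0.017,-0.122,0]},
  {"slide": [-0.0255,-0.183,0]},
  {"slide": [-0.034,-0.244,0]},
  {"slide": [-0.042,-0.304,0]},
])

```text
invalid input at $.increments[0]: expected keys slide, roll
```

```bash
python3 -c "
from h import *
go(*fx(-105),36)"
```

```text
slide [-0.0435 -0.3178  0.1789] rotvec [0.0002 0.0009 0.0006] pos [374.9 258.6 214.9] f [ 1.23 -0.46  0.61] t 1.625
```

>>> step_arm([
  {"slide": [-0.0085,-0.061,0],"roll": 0},
  {"slide": [-0.017,-0.122,0],"roll": 0},
  {"slide": [-0.0255,-0.183,0],"roll": 0},
  {"slide": [-0.034,-0.244,0],"roll": 0},
  {"slide": [-0.042,-0.304,0],"roll": 0},
])

```text
t: 2.25
eef_pos: [463.9, -35.5, 214.9]
tcp_rot: [-3.141, 0.001, -2.985]
ft_force: [0.8, 0.8, 0.2]
opening: 0.023
grip_force: 0.0
```

```bash
python3 -c "
from h import *
go(*fx(-105),36)"
```

```text
slide [-0.0031 -0.0132  0.1789] rotvec [-0.0002  0.0008 -0.0044] pos [463.9 -35.5 214.9] f [0.82 0.82 0.18] t 2.25
```

>>> step_arm([
  {"slide": [-0.003,-0.011,0.03],"roll": 0},
  {"slide": [-0.003,-0.011,0.08],"roll": 0},
  {"slide": [-0.003,-0.011,0.12],"roll": 0},
  {"slide": [-0.003,-0.011,0.12],"roll": 0},
])

```text
t: 2.75
eef_pos: [467.1, -43.6, 93.0]
tcp_rot: [3.14, -0.004, -2.985]
ft_force: [0.5, 0.4, -0.4]
opening: 0.005
grip_force: 0.0
```

```bash
python3 -c "
from h import *
go(*fx(-105),36)"
```

```text
slide [-0.0016 -0.0048  0.057 ] rotvec [ 0.0019 -0.0044 -0.0043] pos [467.1 -43.6  93. ] f [ 0.53  0.43 -0.44] t 2.75
```

>>> step_arm([
  {"slide": [-0.0015,-0.0045,0.03],"roll": -0.004},
  {"slide": [-0.0015,-0.0045,0.055],"roll": -0.004},
  {"slide": [-0.0015,-0.0045,0.055],"roll": -0.004},
  {"slide": [-0.0015,-0.0045,0.055],"roll": -0.004},
])

```text
t: 3.25
eef_pos: [471.2, -48.0, 41.2]
tcp_rot: [-3.141, 0.002, -2.981]
ft_force: [-0.5, -0.0, -0.3]
opening: 0.007
grip_force: 0.0
```

```bash
python3 -c "
from h import *
go(*fx(-45),36)"
```

```text
slide [-0.058   0.0003  0.0053] rotvec [-0.0007  0.0019  0.0001] pos [471.2 -48.   41.2] f [-0.45 -0.02 -0.27] t 3.25
```

>>> step_arm([
  {"slide": [-0.007,0,0.005],"roll": 0},
  {"slide": [-0.014,0,0.005],"roll": 0},
  {"slide": [-0.02,0,0.005],"roll": 0},
  {"slide": [-0.026,0,0.005],"roll": 0},
  {"slide": [-0.032,0,0.005],"roll": 0},
])

```text
t: 3.88
eef_pos: [502.2, -42.7, 34.7]
tcp_rot: [3.141, -0.0, -2.981]
ft_force: [-3.2, -0.7, 3.5]
opening: -0.001
grip_force: 1.9
```

>>> step_arm([
  {"slide": [-0.005,0,0],"roll": 0},
  {"slide": [-0.01,0,0],"roll": 0},
  {"slide": [-0.014,0,0],"roll": 0},
  {"slide": [-0.018,0,0],"roll": 0},
  {"slide": [-0.02,0,0],"roll": 0},
])

```text
t: 4.5
eef_pos: [522.0, -39.6, 34.6]
tcp_rot: [3.142, 0.0, -2.981]
ft_force: [-3.9, -0.5, 3.7]
opening: 0.004
grip_force: 1.9
```

```bash
python3 -c "
from h import *
go(*fx(-45),36)"
```

```text
slide [-0.0065  0.0001 -0.0014] rotvec [ 0.0001  0.0001 -0.    ] pos [522.  -39.6  34.6] f [-3.91 -0.54  3.74] t 4.5
```

>>> step_arm([
  {"slide": [-0.002,0,0],"roll": 0},
  {"slide": [-0.004,0,0],"roll": 0},
  {"slide": [-0.005,0,0],"roll": 0},
  {"slide": [-0.006,0,0],"roll": 0},
])

```text
t: 5.0
eef_pos: [526.8, -38.7, 34.6]
tcp_rot: [3.141, -0.002, -2.981]
ft_force: [-10.9, -3.3, 8.0]
opening: 0.005
grip_force: 5.4
```

>>> step_arm([
  {"slide": [-0.001,0,0],"roll": 0},
  {"slide": [-0.001,0,0],"roll": 0},
])

```text
t: 5.25
eef_pos: [526.7, -38.5, 34.6]
tcp_rot: [3.141, -0.004, -2.98]
ft_force: [-12.9, -2.7, 9.3]
opening: 0.004
grip_force: 6.4
```

>>> step_arm([
  {"slide": [-0.002,0,0],"roll": 0},
  {"slide": [-0.003,0,0],"roll": 0},
  {"slide": [-0.003,0,0],"roll": 0},
])

```text
t: 5.62
eef_pos: [526.7, -38.4, 34.6]
tcp_rot: [3.139, -0.01, -2.98]
ft_force: [-27.5, -11.0, 20.2]
opening: 0.001
grip_force: 14.4
```

```bash
python3 - <<'E'
from h import *
go(*fx(-45),36)
c=imaging.read_camera("side");a=c["color"][150:370,200:430,::-1]
cv2.imwrite("pics/home.png",cv2.resize(a,None,fx=2.6,fy=2.6,interpolation=cv2.INTER_CUBIC))
E
```

```text
slide [-0.0016 -0.0003 -0.0014] rotvec [ 0.0023 -0.0101  0.0002] pos [526.7 -38.4  34.6] f [-27.49 -11.02  20.19] t 5.625
```

View pics/home.png

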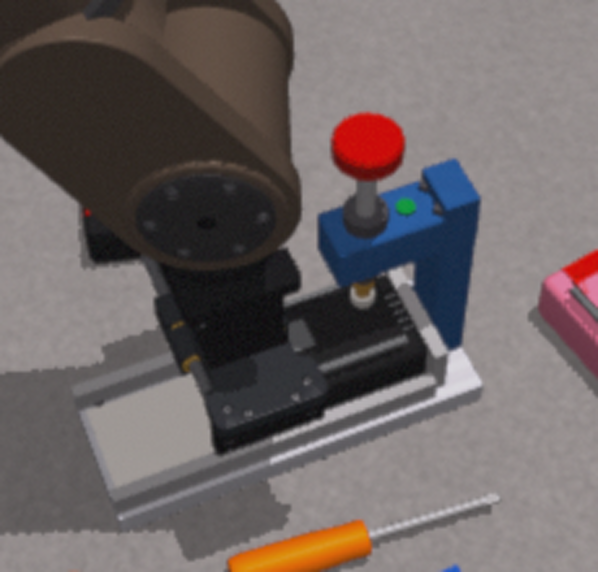

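The pack's far end meets the steel stop (crop ~420,340) with the nose above it (363,295), and the force rises with no further motion. Next: back off, rise and move over the knob.

>>> step_arm([
  {"slide": [0.003,0,0],"roll": 0},
  {"slide": [0.008,0,0],"roll": 0},
  {"slide": [0.02,0,0],"roll": 0},
  {"slide": [0.035,0,0],"roll": 0},
  {"slide": [0.04,0,-0.02],"roll": 0},
])

```text
t: 6.3
eef_pos: [490.1, -44.4, 53.9]
tcp_rot: [3.14, -0.003, -2.981]
ft_force: [0.3, 0.2, -0.2]
opening: 0.002
grip_force: 0.0
```

>>> step_arm([
  {"slide": [0.02,0,-0.05],"roll": 0},
  {"slide": [0.02,0,-0.1],"roll": 0},
  {"slide": [0.02,0,-0.15],"roll": 0},
  {"slide": [0.02,0,-0.2],"roll": 0},
  {"slide": [0.02,0,-0.23],"roll": 0},
])

```text
t: 6.92
eef_pos: [471.9, -47.8, 286.9]
tcp_rot: [-3.141, 0.003, -2.981]
ft_force: [0.3, 0.3, -0.0]
opening: 0.001
grip_force: 0.0
```

```bash
python3 - <<'E'
from h import *
go(*fx(50),275)
E
```

```text
slide [-0.1522  0.0002  0.0123] rotvec [-0.001   0.0027 -0.0002] pos [471.9 -47.8 286.9] f [ 0.33  0.28 -0.04] t 6.925
```

>>> step_arm([
  {"slide": [-0.045,0,0],"roll": 0},
  {"slide": [-0.09,0,0],"roll": 0},
  {"slide": [-0.13,0,0],"roll": 0},
  {"slide": [-0.152,0,0],"roll": 0},
  {"slide": [-0.152,0,0],"roll": 0},
])

```text
t: 7.55
eef_pos: [622.5, -23.3, 283.5]
tcp_rot: [3.141, -0.001, -2.98]
ft_force: [-0.3, -0.4, -0.3]
opening: 0.006
grip_force: 0.0
```

```bash
python3 - <<'E'
from h import *
go(*fx(50),256)
c=imaging.read_camera("side");a=c["color"][80:370,200:480,::-1]
cv2.imwrite("pics/knob.png",cv2.resize(a,None,fx=2,fy=2,interpolation=cv2.INTER_CUBIC))
E
```

```text
slide [0.0003 0.0001 0.0275] rotvec [ 0.0004 -0.001   0.0003] pos [622.5 -23.3 283.5] f [-0.34 -0.37 -0.29] t 7.55
```

View pics/knob.png

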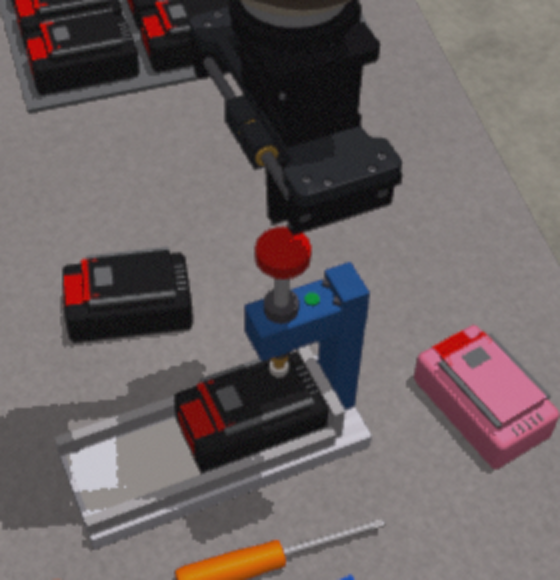

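The pack is home (crop ~255,410) and the closed fingers are above the knob (283,250). I go down in small steps and feel the force.

>>> step_arm([
  {"slide": [0,0,0.012],"roll": 0},
  {"slide": [0,0,0.022],"roll": 0},
  {"slide": [0,0,0.027],"roll": 0},
  {"slide": [0,0,0.027],"roll": 0},
])

```text
t: 8.1
eef_pos: [622.2, -23.4, 257.2]
tcp_rot: [3.141, -0.001, -2.981]
ft_force: [0.0, -0.1, 1.1]
opening: 0.004
grip_force: 0.0
```

>>> step_arm([
  {"slide": [0,0,0.003],"roll": 0},
  {"slide": [0,0,0.006],"roll": 0},
  {"slide": [0,0,0.008],"roll": 0},
  {"slide": [0,0,0.01],"roll": 0},
  {"slide": [0,0,0.01],"roll": 0},
])

```text
t: 8.72
eef_pos: [622.5, -23.3, 247.6]
tcp_rot: [3.142, 0.0, -2.981]
ft_force: [-0.7, -0.2, 2.3]
opening: 0.008
grip_force: 1.1
```

>>> step_arm([
  {"slide": [0,0,0.002],"roll": 0},
  {"slide": [0,0,0.004],"roll": 0},
  {"slide": [0,0,0.004],"roll": 0},
])

```text
t: 9.1
eef_pos: [622.5, -23.3, 243.5]
tcp_rot: [3.142, 0.0, -2.981]
ft_force: [0.9, 0.2, 2.2]
opening: 0.003
grip_force: 1.2
```

>>> step_arm([
  {"slide": [0,0,0.002],"roll": 0},
  {"slide": [0,0,0.003],"roll": 0},
  {"slide": [0,0,0.003],"roll": 0},
])

```text
t: 9.48
eef_pos: [622.5, -23.3, 240.6]
tcp_rot: [3.142, 0.0, -2.981]
ft_force: [0.2, 0.3, 2.3]
opening: 0.004
grip_force: 1.3
```

>>> step_arm([
  {"slide": [0,0,0.002],"roll": 0},
  {"slide": [0,0,0.003],"roll": 0},
  {"slide": [0,0,0.003],"roll": 0},
])

```text
t: 9.85
eef_pos: [622.5, -23.3, 237.6]
tcp_rot: [3.142, 0.0, -2.981]
ft_force: [-0.0, -0.3, 3.1]
opening: 0.004
grip_force: 1.4
```

>>> step_arm([
  {"slide": [0,0,0.002],"roll": 0},
  {"slide": [0,0,0.003],"roll": 0},
  {"slide": [0,0,0.003],"roll": 0},
])

```text
t: 10.22
eef_pos: [622.5, -23.3, 234.6]
tcp_rot: [3.142, 0.0, -2.981]
ft_force: [2.2, -0.4, 2.3]
opening: 0.004
grip_force: 1.4
```

>>> step_arm([
  {"slide": [0,0,0.001],"roll": 0},
  {"slide": [0,0,0.002],"roll": 0},
  {"slide": [0,0,0.002],"roll": 0},
])

```text
t: 10.6
eef_pos: [622.5, -23.3, 233.3]
tcp_rot: [-3.141, 0.001, -2.981]
ft_force: [-0.5, 0.7, 8.5]
opening: 0.008
grip_force: 4.2
```

>>> step_arm([
  {"slide": [0,0,0.001],"roll": 0},
  {"slide": [0,0,0.002],"roll": 0},
  {"slide": [0,0,0.002],"roll": 0},
])

```text
t: 10.98
eef_pos: [622.5, -23.3, 231.5]
tcp_rot: [-3.141, 0.001, -2.981]
ft_force: [-1.0, -0.7, 9.3]
opening: 0.004
grip_force: 4.7
```

>>> step_arm([
  {"slide": [0,0,0.001],"roll": 0},
  {"slide": [0,0,0.0015],"roll": 0},
  {"slide": [0,0,0.0015],"roll": 0},
])

```text
t: 11.35
eef_pos: [622.5, -23.3, 230.1]
tcp_rot: [-3.141, 0.001, -2.981]
ft_force: [-1.3, 0.6, 11.2]
opening: 0.005
grip_force: 5.1
```

>>> step_arm([
  {"slide": [0,0,0.0007],"roll": 0},
  {"slide": [0,0,0.0007],"roll": 0},
  {"slide": [0,0,0.0007],"roll": 0},
])

```text
t: 11.72
eef_pos: [622.5, -23.3, 229.5]
tcp_rot: [-3.141, 0.001, -2.981]
ft_force: [-0.7, -0.1, 11.5]
opening: 0.005
grip_force: 5.3
```

>>> step_arm([
  {"slide": [0,0,0.0007],"roll": 0},
  {"slide": [0,0,0.0007],"roll": 0},
  {"slide": [0,0,0.0007],"roll": 0},
])

```text
t: 12.1
eef_pos: [622.5, -23.3, 229.2]
tcp_rot: [-3.141, 0.002, -2.981]
ft_force: [-2.9, -0.9, 13.6]
opening: 0.005
grip_force: 6.7
```

>>> step_arm([
  {"slide": [0,0,0.0005],"roll": 0},
  {"slide": [0,0,0.0005],"roll": 0},
  {"slide": [0,0,0.0005],"roll": 0},
])

```text
t: 12.48
eef_pos: [622.5, -23.3, 228.8]
tcp_rot: [-3.141, 0.002, -2.981]
ft_force: [-2.4, 0.2, 15.5]
opening: 0.003
grip_force: 7.4
```

>>> step_arm([
  {"slide": [0,0,0.0004],"roll": 0},
  {"slide": [0,0,0.0004],"roll": 0},
  {"slide": [0,0,0.0004],"roll": 0},
])

```text
t: 12.85
eef_pos: [622.5, -23.3, 228.6]
tcp_rot: [-3.141, 0.002, -2.981]
ft_force: [-3.6, 0.9, 15.6]
opening: 0.008
grip_force: 7.9
```

>>> step_arm([
  {"slide": [0,0,0.0002],"roll": 0},
  {"slide": [0,0,0.0002],"roll": 0},
  {"slide": [0,0,0.0002],"roll": 0},
  {"slide": [0,0,0.0002],"roll": 0},
  {"slide": [0,0,0.0002],"roll": 0},
])

```text
t: 13.48
eef_pos: [622.5, -23.3, 228.4]
tcp_rot: [-3.141, 0.002, -2.981]
ft_force: [-4.0, 0.5, 15.8]
opening: 0.005
grip_force: 8.1
```

>>> step_arm([
  {"slide": [0,0,0],"roll": 0},
  {"slide": [0,0,0],"roll": 0},
  {"slide": [0,0,0],"roll": 0},
  {"slide": [0,0,0],"roll": 0},
  {"slide": [0,0,0],"roll": 0},
])

```text
t: 14.1
eef_pos: [622.5, -23.3, 228.4]
tcp_rot: [-3.141, 0.002, -2.981]
ft_force: [-3.0, -0.1, 15.3]
opening: 0.004
grip_force: 8.2
```

>>> step_arm([
  {"slide": [0,0,0],"roll": 0},
  {"slide": [0,0,0],"roll": 0},
  {"slide": [0,0,0],"roll": 0},
  {"slide": [0,0,0],"roll": 0},
  {"slide": [0,0,0],"roll": 0},
])

```text
t: 14.72
eef_pos: [622.5, -23.3, 228.4]
tcp_rot: [-3.141, 0.002, -2.981]
ft_force: [-2.7, 0.5, 16.5]
opening: 0.004
grip_force: 8.2
```

>>> step_arm([
  {"slide": [0,0,0.0003],"roll": 0},
  {"slide": [0,0,0.0003],"roll": 0},
  {"slide": [0,0,0.0003],"roll": 0},
  {"slide": [0,0,0.0003],"roll": 0},
  {"slide": [0,0,0.0003],"roll": 0},
])

```text
t: 15.35
eef_pos: [622.5, -23.3, 228.3]
tcp_rot: [-3.141, 0.002, -2.981]
ft_force: [-3.2, 0.9, 16.7]
opening: 0.003
grip_force: 8.5
```

>>> step_arm([
  {"slide": [0,0,0],"roll": 0},
  {"slide": [0,0,0],"roll": 0},
  {"slide": [0,0,0],"roll": 0},
  {"slide": [0,0,0],"roll": 0},
  {"slide": [0,0,0],"roll": 0},
])

```text
t: 15.98
eef_pos: [622.5, -23.3, 228.3]
tcp_rot: [-3.141, 0.002, -2.981]
ft_force: [-4.0, 0.8, 17.9]
opening: -0.002
grip_force: 8.5
```

>>> step_arm([
  {"slide": [0,0,0],"roll": 0},
  {"slide": [0,0,0],"roll": 0},
  {"slide": [0,0,0],"roll": 0},
  {"slide": [0,0,0],"roll": 0},
])

```text
t: 16.48
eef_pos: [622.5, -23.3, 228.3]
tcp_rot: [-3.141, 0.002, -2.981]
ft_force: [-3.8, 0.2, 17.5]
opening: 0.002
grip_force: 8.5
```

>>> step_arm([
  {"slide": [0,0,-0.004],"roll": 0},
  {"slide": [0,0,-0.01],"roll": 0},
  {"slide": [0,0,-0.016],"roll": 0},
  {"slide": [0,0,-0.022],"roll": 0},
  {"slide": [0,0,-0.028],"roll": 0},
])

```text
t: 17.1
eef_pos: [622.1, -23.2, 254.4]
tcp_rot: [3.141, -0.001, -2.981]
ft_force: [-0.2, 0.7, 0.4]
opening: 0.001
grip_force: 0.0
```

>>> step_arm([
  {"slide": [0,0,-0.02],"roll": 0},
  {"slide": [0,0,-0.04],"roll": 0},
  {"slide": [0.04,0,-0.05],"roll": 0},
  {"slide": [0.09,0,-0.05],"roll": 0},
  {"slide": [0.14,0,-0.05],"roll": 0},
])

```text
t: 17.73
eef_pos: [482.2, -45.7, 304.0]
tcp_rot: [3.141, -0.001, -2.98]
ft_force: [0.5, 0.1, 0.0]
opening: 0.006
grip_force: 0.0
```

```bash
python3 - <<'E'
from h import *
print(state()["t"],state()["ft_force"])
c=imaging.read_camera("side");a=c["color"][100:400,180:480,::-1]
W=cloud(c);col=c["color"].astype(int);x,y,z=W[...,0],W[...,1],W[...,2]
k=(abs(x-622)<30)&(abs(y+23)<30)&(z>220)&(z<262);print("knob z",np.percentile(z[k],[50,80,95]),k.sum())
cv2.imwrite("pics/end.png",cv2.resize(a,None,fx=2,fy=2,interpolation=cv2.INTER_CUBIC))
E
```

```text
17.725 [0.54514613 0.10435263 0.04808418]
knob z [251.49824054 252.59932038 253.77560504] 620
```

View pics/end.png

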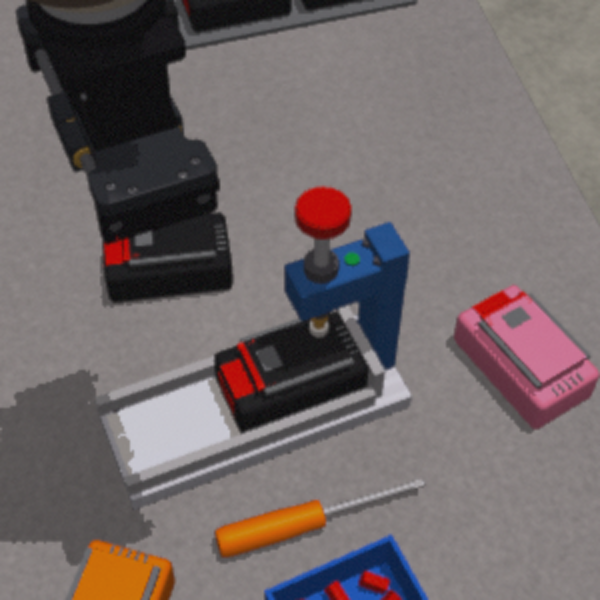

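The knob is back up at z = 252 mm (crop 323,210), the pack is against the stop (375,360), and nothing else has moved.

```bash
python3 -c "
from h import *
print(env.job_done())"
```

```text
the job is handed in; nothing more can be done
None
```

The job is handed in: the pack is home against the stop, the plunger was held at its second stop for several seconds with readings up to about 18 N and then rose fully, and nothing else was moved.

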